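# Send a hanger of painted medals down the drying rail

### The job

Lower the medal hanger astride the brass ridge on the loading end of the sloped blue rail until you feel the rail take some of its weight, and keep hold of it there for about a second: do not drop it or press hard. Then ease it downhill over the ridge, let go before the lamps, and let it roll by itself until it rests against the red stop. Do not lean on the stand, and leave the other things on the bench where they are.

Things in the scene. Friction and masses are not known exactly. Their poses are not given: they have to be found in the camera images.
- hanger: Loose upright medal hanger, 0.25-0.45 kg: two grey panels (4 thick, 90 long in y, 90 high) 16 mm apart in x, roof plate 24 x 90 with top at 96 mm, open below. Medals on the outer faces (30 over all in x). Two free white wheels (22 dia, 12 wide) between the panels, 60 mm apart along y, axles 75 mm high. Origin: centre of underside; z up. Same either way round.
- fin (a point): Grip point in the middle of the hanger's green fin, 122 mm above its underside. The fin is 14 wide in the hanger's x, 30 long in y, and spans 96 to 141 mm height.
- seat (a point): Point of the hanger midway between the lowest points of its two wheels, 64 mm above its underside: it comes down on the rail's top. The slot below it is 16 mm wide. The wheels have some drag, so on the rail the hanger rolls at only about 0.1 to 0.2 m/s. Keep its force on the rail under 15 N, knocks included.
- stand: Fixed drying stand; origin on the bench under the brass ridge, x across the rail, -y downhill, z up. Grey foot 100 wide, 8 high, y +100 to -400. Blue rail: flat bar on edge, 6 thick, 30 high, y +84 to -343, falling 6 degrees towards -y; its posts are also 6 thick at x = 0. The rail's height is set by hand, up to 20 mm up or down; no pose here shows it: feel for it. It gives 1 mm per 6 N.
- bay (a point): Point fixed to the stand at its x = 0, y = 0, 175 mm above the bench: the rail's top at the middle height setting (the real top is up to 20 mm off). The brass ridge, 3 mm proud, crosses the rail here. Set the hanger astride it, one wheel each side; it then rests against the ridge and about 1 N passes it. The uphill wheel is over once the seat point is 40 mm downhill.
- lamps (a point): Point midway between the uphill ends of two lamp bars over the rail (stand x = 0, y = -170, 269 mm above the bench, level with their undersides). The bars lie at stand x +-26 to +-46 and run downhill to y = -385, where a grey mast stands: no room for a gripper there.
- stop (a point): Point fixed to the stand at x = 0, y = -313, 142 mm above the bench: middle of the uphill face of the red stop at the middle height setting. The stop is soft (spring 250 N/m, 12 mm travel). The hanger at rest against it has its seat point about 268 mm downhill of the ridge.
- yellow_jar: Paint jar, yellow label, 40 dia, 45 high, upright; bystander, leave alone. Origin: centre of underside.
- red_jar: Paint jar, red label, 40 dia, 45 high, upright; bystander, leave alone. Origin: centre of underside.
- marker: Black pen, 12 dia, 130 long, lying; bystander, leave alone. Origin: under its middle, x along it.
- loose_medal: Brass medal, 40 dia, 4 thick, flat; bystander, leave alone. Origin: centre of underside.
- brush: Brush, 160 long, lying; bystander, leave alone. x along it, handle at -x; origin under its middle.
- block_rest: Wooden block 50 x 60 x 30; bystander, leave alone. Origin: centre of underside.
- water_cup: Glass cup, 60 dia, 60 high; bystander, leave alone. Origin: centre of underside.
There are look-alikes about, which are no part of the job. There is more than one size of the hanger; the one meant has the size given above.

How it is judged:
On the way, in this order (a step that is already met when the one before it is completed fails the run):
1. The hanger is astride the ridge, still held, with its wheels carried by the rail (more than 0.8 N on it) for 0.8 s (contact force between hanger and stand above 0.8 N and contact force between the fingers and hanger above 1 N and y of seat in the frame of stand between -0.026 and 0.04 m and x of seat in the frame of stand between -0.009 and 0.009 m and z of seat in the frame of stand between 0.13 and 0.214 m), for 0.8 s.
2. It is past the ridge, let go, and rolling on the rail by itself, still at least 85 mm short of where it will end (contact force between each of the arm, the fingers and hanger below 0.05 N and y of seat in the frame of stand between -0.183 and -0.034 m and x of seat in the frame of stand between -0.009 and 0.009 m), for 0.08 s.
At the end, for the whole second after the job is handed in: The hanger hangs on the rail (within 9 mm of its middle line sideways, within 0.3 rad of upright), its seat point 259 to 284 mm downhill of the ridge, i.e. against the red stop, at rest (under 0.02 m/s) and released (y of seat in the frame of stand between -0.284 and -0.259 m and x of seat in the frame of stand between -0.009 and 0.009 m and z of seat in the frame of stand between 0.119 and 0.175 m and angle between hanger's own z axis and vertical below 0.3 rad and contact force between hanger and stand above 0.8 N and contact force between the fingers and hanger below 0.05 N and linear speed of hanger below 0.02 m/s); the robot touches nothing.
It fails at once if The hanger presses or knocks on the rail, stop or stand with more than 15 N (contact force between hanger and stand above 15 N).
It fails at once if The robot itself pushes on the drying stand with more than 10 N (contact force between any of the arm, the fingers and stand above 10 N).
It fails at once if The hanger is tipped over by more than 0.7 rad (angle between hanger's own z axis and vertical above 0.7 rad).
It fails at once if Another thing on the bench is moved by more than 20 mm (distance of any of yellow_jar, red_jar, marker, loose_medal, brush, block_rest, water_cup from where it was at the start of the episode above 0.02 m).
It also fails if it takes over 69 s, if anything falls off the work surface, if the arm or the gripper's body presses on something with over 40 N, if the wrist force passes 120 N, or if a joint passes its speed limit or range.

### The arm

A 7-joint arm with a two-finger parallel gripper is mounted at the origin on the work surface. World frame = base frame: x ahead of the robot, y to its left, z up, the work surface at z = 0. Lengths are in m, angles in rad, forces in N, time in s.
With the tool pointing down it reaches from about 0.4 to 0.85 m from the base axis. Payload 10.4 kg.
Tool frame: the origin (TCP) lies midway between the tips of the shut fingers; the grasp point (between the pads) lies 19 mm behind it; z points along the fingers, x is the direction in which the jaws open and shut, and the axes are right-handed (so a half turn about z gives the same grasp; the last joint's range is limited). The gripper opens to 87 mm and grips with 3 to 60 N. Pads are 19 mm wide; open, the fingers measure 117 mm over their backs; the gripper's body (75 mm by 190 mm) begins 51 mm behind the grasp point.
Start: joints at [-1.223, 0.332, -0.065, 1.46, 0.022, 1.35, -0.088], TCP at [0.226, 0.583, 0.19] pointing down, gripper open.
Joint ranges: [-2.6, 2.6], [-0.5, 2.12], [-1.47, 1.34], [0.16, 2.42], [-1.27, 4.41], [0.06, 2.06], [-2.6, 2.6]. Speed limits (rad/s): [2.22, 2.22, 2.79, 2.79, 3.14, 3.14, 3.14].

### API

Orientations are given as a unit quaternion [x, y, z, w].
In Python, from bench import r gives the robot as it stands. The module is installed in compiled form; this text tells all that it offers.
- The arm moves only by the tool play_rows, never from a script. Its argument "commands" is a list of rows, each a list of 7 numbers: the shift along the world's x, y, z in cm, then the turn, a rotation vector about the world's x, y, z in rad, then the finger opening in cm, from 0 to 8.7. A call has 1 to 20 rows; each row shifts and turns the commanded pose from where the row before left it; what a row does not reach is not made up. A row lasts 1/8 s, in which the tool goes at most 62.5 mm and 10.7 degrees, less where a joint would pass 70% of its speed; a pose out of reach is approached as far as the arm can. A call is refused whole if a number of a shift passes 6.25 or a number of a turn 0.188, either way. A call with a gripper value outside its range is refused whole. The fingers move at their own pace and stop on an object; "grip_force" is the grip in N (left out, the last holds). Time passes only in rows, so rows that do not move let the fingers close. It gives the time, the measured TCP pose, the force and the opening at its end, in the units of the state.
- r.read_state(): the state, without advancing time (a new reading comes with each control period).
- r.camera(name): name is "side" or "top"; returns a dict with "img" (384x512x3 uint8, red, green, blue), "K" (3x3 intrinsics, pixels), "camera_from_world" (4x4, takes a point from world to camera coordinates). Camera axes: x right, y down, z forward; pixel columns grow to the right and rows downward; lengths in m; the calibration is good to about 2 mm. A picture is of the moment at which its call begins. There is no depth.
- r.close_job(): hands the job in, once; it reports no verdict.
The state is a dict: "time": time; "joint_positions": joint angles; "joint_vel": joint speeds; "joint_torque": joint torques, N m; "ee_pos": TCP position; "eef_rot": TCP orientation; "ft_force": force on the tool from outside, world axes, zero at the start; "torque": the same for the moment, N m; "width": finger opening in m.
Only numpy, scipy, OpenCV 4.12 (cv2) and the standard library are available. Lean on these libraries where they do the work, as an engineer would, in place of code of your own. Each camera call takes 0.05 s, during which the arm holds its last target. There are 200 camera calls.

## Working session

There is one attempt and no reset: what is moved stays moved. The work goes in short steps, Python scripts to look and compute and a tool call to move; the robot and the scene stay as the last step left them, time stands still between calls to the robot, and variables do not carry over. Pictures are saved under pics/ and viewed, about 8 in all and at most 12, crops included, and the job is handed in when it is done.

Besides the shell and the picture viewer there is one more tool, called after "Call:" as name([rows], argument=value, ...), one row to a line, values as JSON. play_rows: Moves the arm, as the interface text tells. Its arguments: {"type":"object","properties":{"commands":{"type":"array","items":{"type":"array","items":{"type":"number"}}},"grip_force":{"type":"number"}},"required":["commands"]}

```bash
mkdir -p pics
cat > h.py <<'E'
import numpy as np, cv2
from bench import r
def save(n,img,s=1,crop=None):
    if crop: a,b,c,d=crop; img=img[b:d,a:c]
    cv2.imwrite('pics/'+n,cv2.resize(img[:,:,::-1],None,fx=s,fy=s,interpolation=cv2.INTER_CUBIC))
def ray(c,u,v):
    T=c['camera_from_world'];R=T[:3,:3];o=-R.T@T[:3,3]
    d=R.T@np.linalg.inv(c['K'])@np.array([u,v,1.]);return o,d/np.linalg.norm(d)
def onz(c,u,v,z):
    o,d=ray(c,u,v);return o+d*(z-o[2])/d[2]
def tri(c1,p1,c2,p2):
    o1,d1=ray(c1,*p1);o2,d2=ray(c2,*p2)
    t=np.linalg.lstsq(np.c_[d1,-d2],o2-o1,rcond=None)[0]
    a,b=o1+d1*t[0],o2+d2*t[1];return (a+b)/2,np.linalg.norm(a-b)
def proj(c,P):
    p=c['camera_from_world']@np.r_[P,1];q=c['K']@p[:3];return q[:2]/q[2]
E
python3 - <<'E'
from h import *
import pickle
s=r.read_state();print({k:np.round(v,3) for k,v in s.items()})
C={n:r.camera(n) for n in('side','top')};pickle.dump(C,open('c0.pkl','wb'))
for n,c in C.items():
    T=c['camera_from_world'];print(n,-T[:3,:3].T@T[:3,3],T[2,:3],c['K'][0,0]);save(n+'0.png',c['img'],1.5)
E
```

```text
{'time': np.float64(0.0), 'joint_positions': array([-1.223,  0.333, -0.065,  1.461,  0.022,  1.35 , -0.088]), 'joint_vel': array([-0.001, -0.001,  0.001, -0.001, -0.002,  0.001, -0.   ]), 'joint_torque': array([ 0.0000e+00, -6.2326e+01,  2.5000e-02, -3.8991e+01, -6.1000e-02,
        4.0000e-02,  0.0000e+00]), 'ee_pos': array([0.226, 0.582, 0.189]), 'eef_rot': array([ 0.825,  0.565, -0.001,  0.   ]), 'ft_force': array([-0.648, -0.994, -0.139]), 'torque': array([-0.   ,  0.068,  0.019]), 'width': np.float64(0.087)}
side [0.50536306 0.78966981 1.09487007] [ 0.04007934 -0.65145759 -0.75762567] 366.8816833328867
top [ 0.36711867 -0.01072496  1.50601108] [ 0.1233716  -0.0130442  -0.99227481] 458.46191176402414
```

View pics/side0.png

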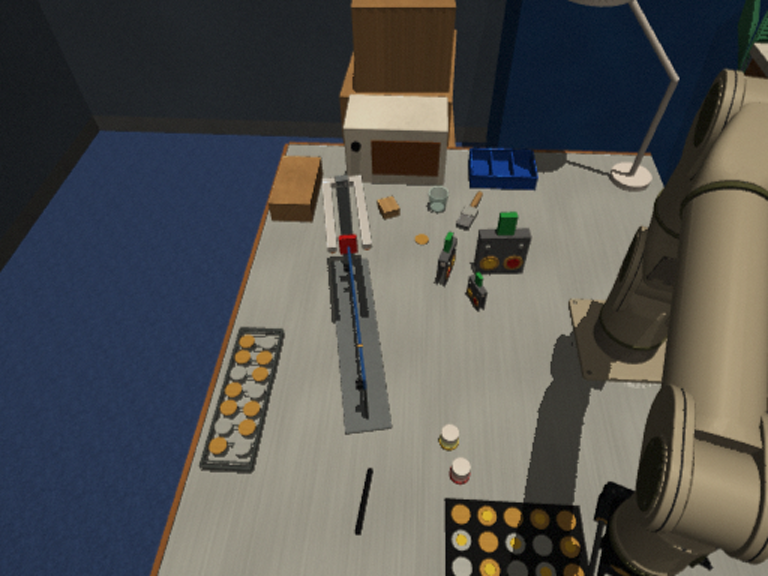

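View pics/top0.png

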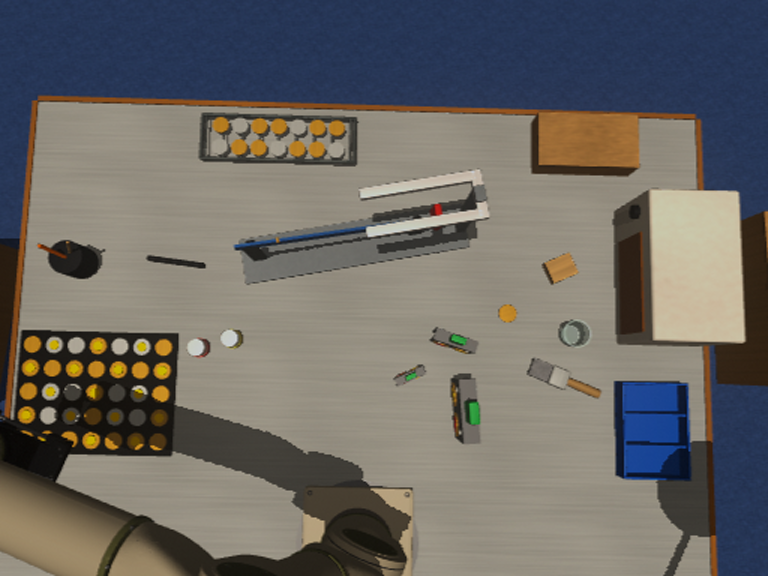

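The side view (1.5x) shows three hangers: A (447,258), B small (477,290) and C large (503,245). In the top view they are at A (455,340), B (410,375) and C (467,410). The stand runs from the loading end at (240,255) to the mast at (480,195), with brass at about (278,238) and the red stop at (437,210). Next I'll measure them.

Run:
```python
from h import *
import pickle
C=pickle.load(open('c0.pkl','rb'))
def blobs(c,f,amin,box):
    hsv=cv2.cvtColor(c['img'],cv2.COLOR_RGB2HSV);m=f(hsv).astype(np.uint8)
    z=np.zeros_like(m);a,b,d,e=box;z[b:e,a:d]=m[b:e,a:d]
    cs,_=cv2.findContours(z,cv2.RETR_EXTERNAL,cv2.CHAIN_APPROX_NONE)
    return [(np.round(cv2.minAreaRect(k)[0],1),np.round(cv2.minAreaRect(k)[1],1),round(cv2.minAreaRect(k)[2]),cv2.contourArea(k)) for k in cs if cv2.contourArea(k)>=amin]
g=lambda h:(h[...,0]>45)&(h[...,0]<80)&(h[...,1]>120)
red=lambda h:((h[...,0]<5)|(h[...,0]>174))&(h[...,1]>150)&(h[...,2]>100)
blue=lambda h:(h[...,0]>100)&(h[...,0]<125)&(h[...,1]>130)
wh=lambda h:(h[...,1]<40)&(h[...,2]>170)
br=lambda h:(h[...,0]>12)&(h[...,0]<28)&(h[...,1]>120)&(h[...,2]>100)
for n,f,bs,bt,a in[('green',g,(280,130,370,220),(250,200,340,310),4),('red',red,(210,140,250,180),(280,130,300,150),4),('blue',blue,(215,150,255,290),(150,130,300,170),4),('white',wh,(210,110,255,175),(235,110,330,165),30),('brass',br,(215,200,255,260),(150,140,240,180),1)]:
    for k,b in(('side',bs),('top',bt)):
        print(n,k,*blobs(C[k],f,a,b),sep='\n  ')
save('crop1.png',np.vstack([cv2.resize(C['side']['img'][120:220,270:370],(400,400),interpolation=cv2.INTER_CUBIC)]),1)
a=cv2.resize(C['side']['img'][130:220,280:370],(400,400),interpolation=3);b=cv2.resize(C['top']['img'][205:305,245:345],(400,400),interpolation=3)
save('crop1.png',np.hstack([a,b]))
```

```text
green
  side
  (array([319. , 185.5]), array([9., 4.]), 90, 24.5)
  (array([298.4, 160.9]), array([ 3.9, 12.6]), 11, 33.5)
  (array([337.5, 148.8]), array([11.4, 15.7]), 10, 145.0)
green
  top
  (array([315.6, 275. ]), array([14.6,  6.5]), 84, 80.0)
  (array([273.4, 250.3]), array([2.7, 6.7]), 63, 11.5)
  (array([305.4, 225.9]), array([9.5, 4.1]), 18, 31.0)
red
  side
  (array([231.4, 157.6]), array([ 2.5, 11.2]), 83, 17.0)
red
  top
  (array([291.6, 139.2]), array([6.9, 4.4]), 81, 22.0)
blue
  side
  (array([241.5, 245. ]), array([26.1,  2.2]), 86, 17.5)
  (array([235.4, 196.6]), array([63.5,  2.2]), 83, 42.5)
blue
  top
  (array([170. , 161.9]), array([ 2.3, 26.3]), 82, 29.0)
  (array([215. , 155.6]), array([ 2. , 56.7]), 82, 52.5)
white
  side
  (array([219. , 141.5]), array([45.2,  7.2]), 88, 215.5)
  (array([240.7, 139.6]), array([45.7,  7.5]), 79, 210.0)
white
  top
  (array([284.4, 147. ]), array([10.4, 82. ]), 79, 471.0)
  (array([280. , 123.2]), array([ 9.8, 81.9]), 82, 458.5)
brass
  side
brass
  top
  (array([184.5, 159.5]), array([3., 1.]), 90, 2.5)
```

View pics/crop1.png

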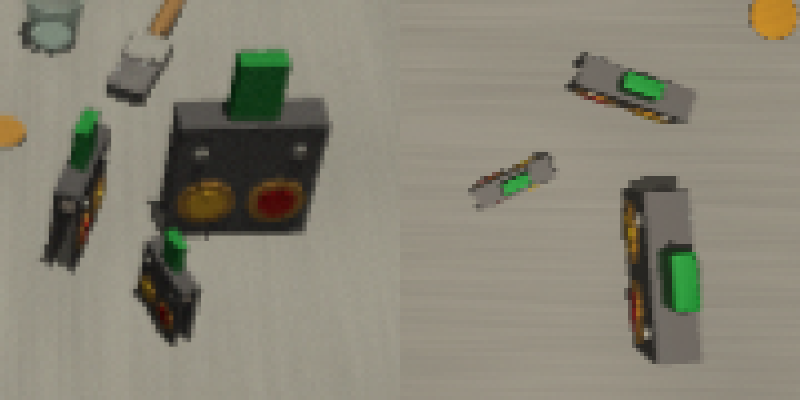

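Top crop: A's roof is about 125 crop px, or roughly 95 mm, so it is the 90 mm hanger. C comes out near 138 mm and B near 60 mm. I choose A, original px side (298,161) and top (305,226). Next comes the stand's geometry.

Run:
```python
from h import *
import pickle
C=pickle.load(open('c0.pkl','rb'));S,T=C['side'],C['top']
print('fin onz',onz(T,305.4,225.9,.141),'tri',tri(T,(305.4,225.9),S,(298.4,160.9)))
f=lambda x,y:((x-400+.5)/4-.5+245,(y+.5)/4-.5+205)
for p in[(585,53),(695,88),(690,122)]:print(onz(T,*f(*p),.096))
a=cv2.resize(T['img'][115:190,155:335],(800,333),interpolation=3);b=cv2.resize(S['img'][215:293,205:275],(280,312),interpolation=3);d=cv2.resize(S['img'][112:182,205:275],(280,280),interpolation=3)
bb=np.zeros((267,800,3),np.uint8);bb[:267,:]=0
b=cv2.resize(S['img'][218:288,205:275],(267,267),interpolation=3);d=cv2.resize(S['img'][110:180,205:275],(267,267),interpolation=3);e=cv2.resize(S['img'][160:230,205:275],(266,267),interpolation=3)
save('crop2.png',np.vstack([a,np.hstack([b,e,d])]))
```

```text
fin onz [ 0.42577479 -0.19090707  0.141     ] tri (array([ 0.42636233, -0.19391984,  0.11770686]), np.float64(0.0008344368716632571))
[ 0.45124928 -0.1518234   0.096     ]
[ 0.42646534 -0.23682374  0.096     ]
[ 0.40037303 -0.23313669  0.096     ]
```

View pics/crop2.png

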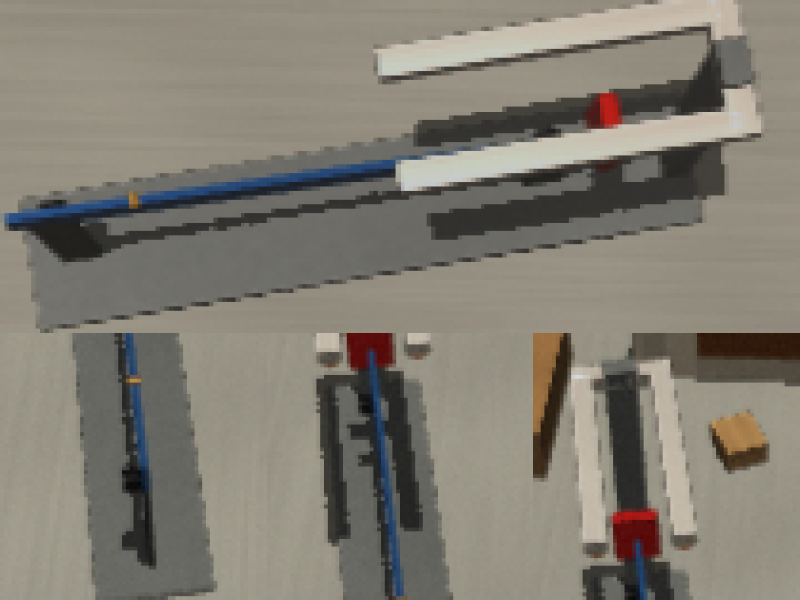

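Top crop: brass at crop (134,200), near foot corners at (42,328) and (702,222), far loading corner at (22,200). Side crop: brass at (133,380).

Run:
```python
from h import *
import pickle
C=pickle.load(open('c0.pkl','rb'));S,T=C['side'],C['top']
k=800/180
t=lambda x,y:((x+.5)/k-.5+155,(y+.5)/(333/75)-.5+115)
q=267/70
s=lambda x,y,ox,oy:((x-ox+.5)/q-.5+205,(y-333+.5)/q-.5+oy)
A=onz(T,*t(42,328),.008);B=onz(T,*t(702,222),.008);D=onz(T,*t(22,200),.008)
print('foot',A,B,D,np.linalg.norm(A-B),np.linalg.norm(A-D))
# side view corners: loading end near (215,590), far (95,600)
E1=onz(S,*s(215,589,0,218),.008);E2=onz(S,*s(74,333,0,218),.008);E3=onz(S,*s(177,333,0,218),.008);print('side',E1,E2,E3)
u=(B-A)[:2]/np.linalg.norm((B-A)[:2]);print('downhill',u,'yaw',np.arctan2(u[0],-u[1]))
P,e=tri(T,t(134,199),S,s(133,380,0,218));print('ridge',P,e)
n=np.array([-u[1],u[0]]) # perpendicular
n=n if n[0]>0 else -n
o=A[:2]+.1*u+.05*n;print('origin from foot',o)
for z in(.155,.178,.198):print(z,onz(T,*t(134,199),z),onz(S,*s(133,380,0,218),z))
# rail line pixels
hs=lambda c:cv2.cvtColor(c['img'],cv2.COLOR_RGB2HSV)
for nm,c,b in(('top',T,(150,130,245,170)),('side',S,(215,150,255,262))):
    h=hs(c);m=(h[...,0]>100)&(h[...,0]<125)&(h[...,1]>110);x0,y0,x1,y1=b
    ys,xs=np.nonzero(m[y0:y1,x0:x1]);L=cv2.fitLine(np.c_[xs+x0,ys+y0].astype(np.float32),cv2.DIST_HUBER,0,.01,.01).ravel();print(nm,len(xs),L,xs.min()+x0,xs.max()+x0,ys.min()+y0,ys.max()+y0)
```

```text
foot [0.54255669 0.25733256 0.008     ] [ 0.63504625 -0.23036716  0.008     ] [0.63812746 0.27671099 0.008     ] 0.49639232387263516 0.09751562210318374
side [0.54028816 0.2603971  0.008     ] [0.6908825  0.00424263 0.008     ] [ 0.59221242 -0.00131036  0.008     ]
downhill [ 0.18632352 -0.98248845] yaw 0.18741879728954214
ridge [0.60979135 0.17035603 0.17862378] 0.00023298758412876886
origin from foot [0.61031346 0.16839989]
0.155 [0.61423034 0.17357158 0.155     ] [0.61236418 0.1544117  0.155     ]
0.178 [0.61002344 0.17043407 0.178     ] [0.60974571 0.1699574  0.178     ]
0.198 [0.60636527 0.16770579 0.198     ] [0.60746877 0.18347539 0.198     ]
top 182 [ 9.9000823e-01 -1.4100972e-01  1.9983020e+02  1.5772008e+02] 156 243 151 164
side 183 [1.1959878e-01 9.9282229e-01 2.3725932e+02 2.1058871e+02] 232 243 165 259
```

Run:
```python
from h import *
import pickle
C=pickle.load(open('c0.pkl','rb'));S,T=C['side'],C['top']
print('C fin',tri(T,(315.6,275),S,(337.5,148.8)),onz(T,315.6,275,.21));print('B',tri(T,(273.4,250.3),S,(319,185.5)))
hs=cv2.cvtColor(T['img'],cv2.COLOR_RGB2HSV);m=((hs[...,0]>45)&(hs[...,0]<80)&(hs[...,1]>100)).astype(np.uint8)
ys,xs=np.nonzero(m[255:300,300:335]);i=ys.argmin();print('C fin farthest x',onz(T,xs[i]+300,ys[i]+254.5,.212))
# yaw check from rail in top view
p0=np.array([199.83,157.72]);d=np.array([.99,-.141])
R=np.array([.61,.17])
for X,y in((156,.084),(236,None)):
    p=p0+d*(X-p0[0])/d[0]
    if y is None:
        z=.175-.155*.105
    else: z=.175+.084*.105
    P=onz(T,*p,z-.005);v=P[:2]-R;print(P,v,np.linalg.norm(v),np.arctan2(-v[0],v[1])if v[1]>0 else np.arctan2(v[0],-v[1]))
# lamp bars: centroids (z~.275 guess)
for p in((284.4,147),(280,123.2)):
  print('lamp',[onz(T,*p,z)[:2].round(4) for z in(.269,.28)])
print(tri(T,(284.4,147),S,(240.7,139.6)),tri(T,(280,123.2),S,(219,141.5)))
from scipy.spatial.transform import Rotation as Ro
print(Ro.from_quat(r.read_state()['eef_rot']).as_matrix().round(3))
```

```text
C fin (array([ 0.28459437, -0.21892086,  0.16335458]), np.float64(0.0011348372191032669)) [ 0.28692228 -0.21158944  0.21      ]
B (array([ 0.35040047, -0.10009506,  0.08936401]), np.float64(0.0012427803402658645))
C fin farthest x [ 0.310234   -0.20385128  0.212     ]
[0.59416811 0.25370128 0.17882   ] [-0.01583189  0.08370128] 0.08518540753721475 0.18693906205165114
[0.63947082 0.02134908 0.153725  ] [ 0.02947082 -0.14865092] 0.15154414029318483 0.19571731986775587
lamp [array([ 0.6355, -0.1141]), array([ 0.6331, -0.1131])]
lamp [array([ 0.7023, -0.1008]), array([ 0.6993, -0.1   ])]
(array([ 0.6297754 , -0.11242702,  0.28688036]), np.float64(0.0035208398417630486)) (array([ 0.69789837, -0.09961535,  0.28604495]), np.float64(0.00045100051156692447))
[[ 0.362  0.932 -0.   ]
 [ 0.932 -0.362 -0.001]
 [-0.001  0.    -1.   ]]
```

Call:
play_rows([
  [2.8,-3.54,1.5,0,0,-0.0824,5],
  [2.8,-3.54,1.5,0,0,-0.0824,5],
  [2.8,-3.54,1.5,0,0,-0.0824,5],
  [2.8,-3.54,1.5,0,0,-0.0824,5],
  [2.8,-3.54,1.5,0,0,-0.0824,5],
  [2.8,-3.54,1.5,0,0,-0.0824,5],
  [2.8,-3.54,1.5,0,0,-0.0824,5],
  [2.8,-3.54,1.5,0,0,-0.0824,5],
  [0.17,-5,0,0,0,-0.0824,5],
  [0.17,-5,0,0,0,-0.0824,5],
  [0.17,-5,0,0,0,-0.0824,5],
  [0.17,-5,0,0,0,-0.0824,5],
  [0.17,-5,0,0,0,-0.0824,5],
  [0.17,-5,0,0,0,-0.0824,5],
  [-0.85,-4.8,0,0,0,-0.0824,5],
  [-0.85,-4.8,0,0,0,-0.0824,5],
  [-0.85,-4.8,0,0,0,-0.0824,5],
  [-0.85,-4.8,0,0,0,-0.0824,5],
  [0,0,0,0,0,0,5],
  [0,0,0,0,0,0,5],
], grip_force=20)

```text
time: 2.6
ee_pos: [0.4267, -0.1919, 0.3095]
eef_rot: [0.99, -0.141, -0.0, -0.0]
ft_force: [-0.0, 0.0, 0.4]
width: 0.0504
```

Call:
play_rows([
  [0,0,-4,0,0,0,5],
  [0,0,-4,0,0,0,5],
  [0,0,-3,0,0,0,5],
  [0,0,-2.5,0,0,0,5],
  [0,0,0,0,0,0,5],
  [0,0,0,0,0,0,5],
])

```text
time: 3.35
ee_pos: [0.4273, -0.1921, 0.1757]
eef_rot: [0.99, -0.14, 0.0, 0.0]
ft_force: [0.2, -1.0, 0.2]
width: 0.0501
```

Run:
```python
from h import *
S=r.camera('side');T=r.camera('top');p=proj(S,[.426,-.192,.14]).astype(int);q=proj(T,[.426,-.192,.14]).astype(int)
print(p,q)
f=lambda c,p:cv2.resize(c['img'][p[1]-50:p[1]+50,p[0]-50:p[0]+50],(400,400),interpolation=3)
save('pre.png',np.hstack([f(S,p),f(T,q)]))
```

```text
[298 156] [305 225]
```

View pics/pre.png

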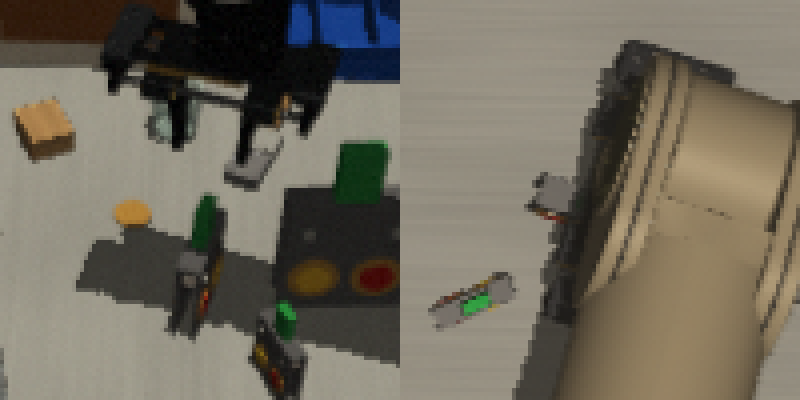

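The picture shows the open fingers (tips at crop (180,145) and (243,160)) straddling the fin's line (205,200), and the gripper body is clear of the large hanger. I descend and grip.

Call:
play_rows([
  [0,0,-2,0,0,0,5],
  [0,0,-2,0,0,0,5],
  [-0.05,0,-1.5,0,0,0,5],
  [0,0,-1,0,0,0,5],
  [0,0,-0.5,0,0,0,5],
  [0,0,0,0,0,0,5],
  [0,0,0,0,0,0,5],
  [0,0,0,0,0,0,0.8],
  [0,0,0,0,0,0,0.8],
  [0,0,0,0,0,0,0.8],
  [0,0,0,0,0,0,0.8],
  [0,0,0,0,0,0,0.8],
], grip_force=20)

```text
time: 4.95
ee_pos: [0.4262, -0.1926, 0.1048]
eef_rot: [0.99, -0.141, 0.0, -0.0]
ft_force: [0.1, 0.6, -0.9]
width: 0.0134
```

Call:
play_rows([
  [0,0,1,0,0,0,0.8],
  [0,0,2,0,0,0,0.8],
  [0,0,3,0,0,0,0.8],
  [0,0,4,0,0,0,0.8],
  [0,0,4,0,0,0,0.8],
  [0,0,4,0,0,0,0.8],
  [0,0,4,0,0,0,0.8],
  [0,0,2.5,0,0,0,0.8],
  [0,0,0,0,0,0,0.8],
  [0,0,0,0,0,0,0.8],
  [0,0,0,0,0,0,0.8],
])

```text
time: 6.32
ee_pos: [0.4256, -0.1925, 0.3486]
eef_rot: [0.99, -0.141, -0.001, 0.0]
ft_force: [-0.2, 0.5, -4.4]
width: 0.0132
```

Run:
```python
from h import *
F=[]
for i in range(8):
    s=r.read_state();F.append(s['ft_force']);c=r.camera('side')
print(np.round(F,2)[:,2],np.mean(F,0),s['width'],s['ee_pos'],s['torque'])
p=proj(c,s['ee_pos']).astype(int);print(p)
save('lift.png',c['img'],4,(p[0]-60,p[1]-60,p[0]+60,p[1]+60))
```

```text
[-4.4  -3.19 -2.69 -3.21 -3.48 -4.8  -2.91 -2.87] [-0.07577871  0.04163121 -3.44507265] 0.013509759670516461 [ 0.42611621 -0.19263209  0.34964064] [-0.10191993  0.11674101 -0.01793123]
[303 110]
```

View pics/lift.png

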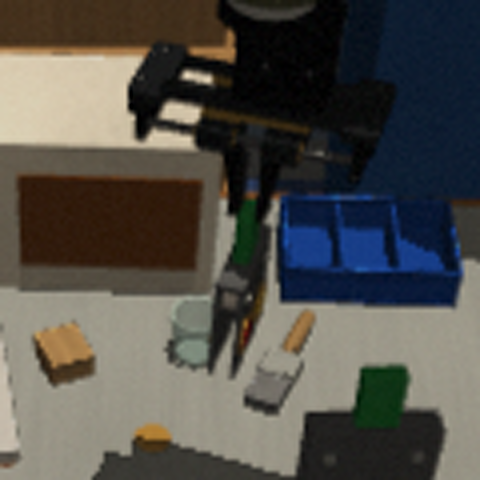

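The hanger is held upright and weighs about 3.4 N. I move it above the ridge at safe height, turn it by +27° and tilt it 6° to match the slope.

Call:
play_rows([
  [0.4,2,0,0,0,0.04,0.8],
  [0.73,4,0,0,0,0.0435,0.8],
  [0.73,4,0,0,0,0.0435,0.8],
  [0.73,4,0,0,0,0.0435,0.8],
  [0.73,4,0,0,0,0.0435,0.8],
  [0.73,4,0,0,0,0.0435,0.8],
  [0.4,2.3,0,0,0,0.0435,0.8],
  [2.8,2.3,0,0,0,0.0435,0.8],
  [2.8,2.3,0,0,0,0.0435,0.8],
  [2.8,2.3,0,0,0,0.0435,0.8],
  [2.8,2.3,0,0,0,0.0435,0.8],
  [1.8,1.5,0,0.05,0.01,0,0.8],
  [1.02,0.85,0,0.053,0.01,0,0.8],
  [0,0,0,0,0,0,0.8],
  [0,0,0,0,0,0,0.8],
  [0,0,0,0,0,0,0.8],
])

```text
time: 8.72
ee_pos: [0.6104, 0.1661, 0.3502]
eef_rot: [0.994, 0.096, -0.005, -0.052]
ft_force: [-0.9, -0.9, -3.2]
width: 0.0136
```

Run:
```python
from h import *
from scipy.spatial.transform import Rotation as Ro
s=r.read_state();c=r.camera('side');t=r.camera('top')
M=Ro.from_quat(s['eef_rot']).as_matrix();print(s['ee_pos'],M.round(3),np.degrees(np.arctan2(M[1,0],M[0,0])),s['ft_force'],s['joint_positions'].round(2))
p=proj(c,s['ee_pos']).astype(int);q=proj(t,s['ee_pos']).astype(int);print(p,q)
f=lambda c,p:cv2.resize(c['img'][p[1]-40:p[1]+60,p[0]-50:p[0]+50],(400,400),interpolation=3)
save('above.png',np.hstack([f(c,p),f(t,q)]))
```

```text
[0.61044028 0.1661239  0.35015007] [[ 0.981  0.19  -0.02 ]
 [ 0.191 -0.976  0.103]
 [ 0.    -0.104 -0.995]] 11.039949599264698 [-0.91490033 -0.85633837 -3.1627898 ] [-0.59  0.33  0.44  1.17 -0.25  1.67  0.  ]
[236 192] [177 146]
```

View pics/above.png

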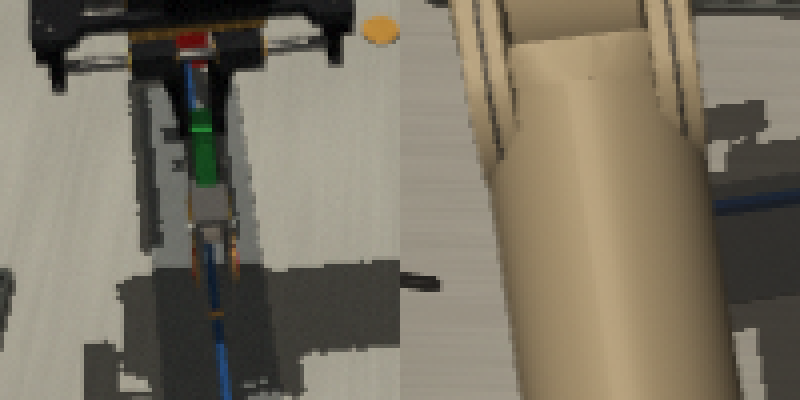

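Side view: the hanger (roof at crop (210,200), panels at x≈195–238) lies in line with the rail and the ridge at (216,315). I lower to just above the rail and recheck.

Call:
play_rows([
  [0,0,-1,0,0,0,0.8],
  [0,0,-2,0,0,0,0.8],
  [0,0,-1.5,0,0,0,0.8],
  [0,0,0,0,0,0,0.8],
  [0,0,0,0,0,0,0.8],
])

```text
time: 9.45
ee_pos: [0.611, 0.1659, 0.3054]
eef_rot: [0.994, 0.096, -0.005, -0.052]
ft_force: [-0.2, -0.6, -3.4]
width: 0.013
```

Run:
```python
from h import *
from scipy.spatial.transform import Rotation as Ro
s=r.read_state();c=r.camera('side')
M=Ro.from_quat(s['eef_rot']).as_matrix();print(s['ee_pos'],s['ft_force'])
# hanger frame: x=M0, y=-M1, z=-M2
H=np.c_[M[:,0],-M[:,1],-M[:,2]]
sc=6;p=proj(c,s['ee_pos']).astype(int);x0,y0=p[0]-40,p[1]-25
img=cv2.resize(c['img'][y0:y0+90,x0:x0+80],None,fx=sc,fy=sc,interpolation=3)
save('low.png',img)
g=lambda P:((proj(c,P)-[x0,y0]+.5)*sc-.5).round(1)
for n,q in(('roof near L',(-.012,.045,.096)),('roof near R',(.012,.045,.096)),('panel bottom nearL',(-.012,.045,0)),('R',(.012,.045,0)),('fin top',(0,.015,.141))):
    print(n,g(s['ee_pos']+H@(np.array(q)-[0,0,.105])))
u=np.array([.191,-.981])
for y in(.084,.05,0):print('rail top',y,g(np.r_[np.array([.610,.1695])-u*y,.175+.105*y]))
```

```text
[0.61104444 0.16587664 0.30541197] [-0.15748698 -0.56938486 -3.39551852]
roof near L [284.7 237.6]
roof near R [231.2 243.4]
panel bottom nearL [294.8 373.7]
R [244.6 379.4]
fin top [246.1 122. ]
rail top 0.084 [279.3 458.3]
rail top 0.05 [272.6 401.6]
rail top 0 [263.4 322.8]
```

View pics/low.png

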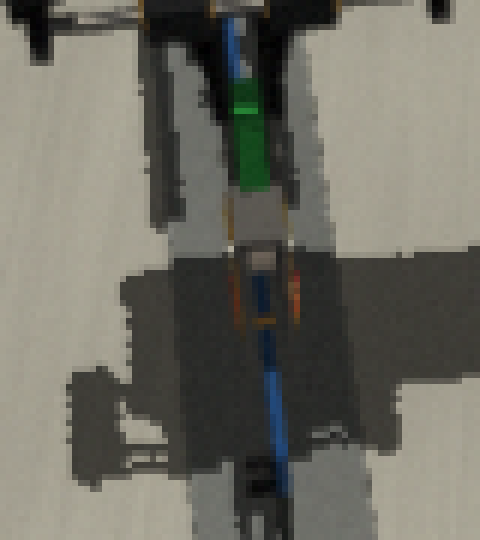

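Predictions and picture agree to within about 1 mm: roof 231–285 px predicted against 230–288 seen, ridge (263,323) against (264,321). I lower to about 20 mm above the expected contact.

Call:
play_rows([
  [0,0,-1,0,0,0,0.8],
  [0,0,-1.5,0,0,0,0.8],
  [0,0,-1.5,0,0,0,0.8],
  [0,0,-1,0,0,0,0.8],
  [0,0,-0.5,0,0,0,0.8],
  [0,0,-0.5,0,0,0,0.8],
  [0,0,0,0,0,0,0.8],
  [0,0,0,0,0,0,0.8],
])

```text
time: 10.5
ee_pos: [0.611, 0.1659, 0.2452]
eef_rot: [0.994, 0.096, -0.005, -0.052]
ft_force: [0.5, 0.1, -2.9]
width: 0.0134
```

Call:
play_rows([
  [0,0,-0.2,0,0,0,0.8],
  [0,0,-0.2,0,0,0,0.8],
  [0,0,-0.2,0,0,0,0.8],
  [0,0,-0.2,0,0,0,0.8],
  [0,0,-0.2,0,0,0,0.8],
  [0,0,0,0,0,0,0.8],
])

```text
time: 11.25
ee_pos: [0.6108, 0.1659, 0.2346]
eef_rot: [0.994, 0.096, -0.005, -0.052]
ft_force: [0.0, 0.4, -3.8]
width: 0.0138
```

Call:
play_rows([
  [0,0,-0.2,0,0,0,0.8],
  [0,0,-0.2,0,0,0,0.8],
  [0,0,-0.2,0,0,0,0.8],
  [0,0,-0.2,0,0,0,0.8],
  [0,0,-0.2,0,0,0,0.8],
  [0,0,0,0,0,0,0.8],
])

```text
time: 12.0
ee_pos: [0.6108, 0.1658, 0.2246]
eef_rot: [0.994, 0.096, -0.005, -0.052]
ft_force: [-0.1, -0.4, -3.0]
width: 0.0136
```

```bash
cat >> h.py <<'E'
def feel(n=10):
    F=[]
    for i in range(n):
        s=r.read_state();F.append(np.r_[s['ft_force'],s['ee_pos']*1000,s['torque']]);r.camera('side')
    print('t',round(s['time'],2),np.mean(F,0).round(2),'sd',np.std(F,0)[:3].round(2),'w',round(s['width'],4))
E
python3 -c "from h import *;feel()"
```

```text
t 12.45 [-1.8000e-01  5.0000e-02 -3.3500e+00  6.1088e+02  1.6586e+02  2.2481e+02
 -3.0000e-01 -2.0000e-02  1.0000e-02] sd [0.6  0.57 0.47] w 0.0134
```

Call:
play_rows([
  [0,0,-0.1,0,0,0,0.8],
  [0,0,-0.1,0,0,0,0.8],
  [0,0,-0.1,0,0,0,0.8],
  [0,0,-0.1,0,0,0,0.8],
  [0,0,0,0,0,0,0.8],
])

```text
time: 13.12
ee_pos: [0.6108, 0.1659, 0.2207]
eef_rot: [0.994, 0.096, -0.005, -0.052]
ft_force: [-0.4, 0.0, -4.1]
width: 0.0136
```

```bash
python3 -c "from h import *;feel(6)"
```

```text
t 13.38 [-3.3000e-01 -2.3000e-01 -3.3100e+00  6.1087e+02  1.6586e+02  2.2078e+02
 -3.0000e-01  1.0000e-02  1.0000e-02] sd [0.41 0.45 0.63] w 0.0132
```

Call:
play_rows([
  [0,0,-0.1,0,0,0,0.8],
  [0,0,-0.1,0,0,0,0.8],
  [0,0,0,0,0,0,0.8],
])

```text
time: 13.8
ee_pos: [0.6108, 0.1659, 0.2186]
eef_rot: [0.994, 0.096, -0.005, -0.052]
ft_force: [-0.6, -0.1, -4.2]
width: 0.0129
```

```bash
python3 -c "from h import *;feel(6)"
```

```text
t 14.05 [-2.7000e-01 -9.0000e-02 -4.0100e+00  6.1085e+02  1.6586e+02  2.1875e+02
 -2.8000e-01 -1.0000e-02 -0.0000e+00] sd [0.28 0.37 0.63] w 0.0138
```

Call:
play_rows([
  [0,0,-0.1,0,0,0,0.8],
  [0,0,0,0,0,0,0.8],
])

```text
time: 14.35
ee_pos: [0.611, 0.1658, 0.2179]
eef_rot: [0.994, 0.096, -0.005, -0.052]
ft_force: [-0.0, 0.6, -1.4]
width: 0.0135
```

```bash
python3 -c "from h import *;feel(6)"
```

```text
t 14.6 [-1.9000e-01 -1.7000e-01 -1.6200e+00  6.1094e+02  1.6586e+02  2.1791e+02
 -3.0000e-01 -4.0000e-02  2.0000e-02] sd [0.36 0.71 0.32] w 0.0132
```

Call:
play_rows([
  [0,0,-0.1,0,0,0,0.8],
  [0,0,0,0,0,0,0.8],
])

```text
time: 14.9
ee_pos: [0.6111, 0.1659, 0.2172]
eef_rot: [0.994, 0.096, -0.005, -0.052]
ft_force: [-0.6, -0.4, 0.9]
width: 0.0134
```

```bash
python3 -c "from h import *;feel(6)"
```

```text
t 15.15 [-8.0000e-02 -5.1000e-01  1.2100e+00  6.1107e+02  1.6586e+02  2.1714e+02
 -2.9000e-01  6.0000e-02  0.0000e+00] sd [0.53 0.45 0.34] w 0.0133
```

Call:
play_rows([
  [0,0,-0.05,0,0,0,0.8],
  [0,0,0,0,0,0,0.8],
])

```text
time: 15.45
ee_pos: [0.611, 0.1658, 0.2166]
eef_rot: [0.994, 0.096, -0.005, -0.052]
ft_force: [0.2, -0.5, 4.4]
width: 0.0135
```

```bash
python3 -c "from h import *;feel(6)"
```

```text
t 15.7 [-2.0000e-02 -6.4000e-01  4.9000e+00  6.1102e+02  1.6585e+02  2.1655e+02
 -2.4000e-01  1.0000e-02  0.0000e+00] sd [0.48 0.44 0.39] w 0.013
```

Contact felt at TCP z ≈ 0.218, so the rail top is about 0.177. The last step went a bit heavy at about 8 N, so I ease off to about 2 N and hold.

Call:
play_rows([
  [0,0,-0.0,0,0,0,0.8],
  [0,0,0.08,0,0,0,0.8],
  [0,0,0.04,0,0,0,0.8],
  [0,0,0,0,0,0,0.8],
])

```text
time: 16.25
ee_pos: [0.6107, 0.1658, 0.2172]
eef_rot: [0.994, 0.096, -0.005, -0.052]
ft_force: [0.5, -1.5, 1.9]
width: 0.0137
```

```bash
python3 -c "from h import *;feel(22)"
```

```text
t 17.3 [ 3.7000e-01 -5.8000e-01  8.0000e-01  6.1080e+02  1.6585e+02  2.1735e+02
 -3.1000e-01 -6.0000e-02 -0.0000e+00] sd [0.56 0.53 0.64] w 0.0135
```

It held for over 1 s at about 4 N. Now I unweight it so the wheels just clear the 3 mm ridge, ease it 80 mm downhill parallel to the rail, and settle it again.

Call:
play_rows([
  [0,0,0.15,0,0,0,0.8],
  [0,0,0.15,0,0,0,0.8],
  [0,0,0.15,0,0,0,0.8],
  [0.1,-0.49,-0.05,0,0,0,0.8],
  [0.19,-0.98,-0.105,0,0,0,0.8],
  [0.19,-0.98,-0.105,0,0,0,0.8],
  [0.19,-0.98,-0.105,0,0,0,0.8],
  [0.19,-0.98,-0.105,0,0,0,0.8],
  [0.19,-0.98,-0.105,0,0,0,0.8],
  [0.19,-0.98,-0.105,0,0,0,0.8],
  [0.19,-0.98,-0.105,0,0,0,0.8],
  [0.1,-0.49,-0.05,0,0,0,0.8],
  [0,0,-0.1,0,0,0,0.8],
  [0,0,0,0,0,0,0.8],
  [0,0,0,0,0,0,0.8],
])

```text
time: 19.23
ee_pos: [0.6261, 0.088, 0.2126]
eef_rot: [0.994, 0.096, -0.005, -0.052]
ft_force: [0.3, 0.1, -3.3]
width: 0.0136
```

```bash
python3 -c "from h import *;feel(8)"
```

```text
t 19.57 [ 2.2000e-01 -1.9000e-01 -3.5900e+00  6.2614e+02  8.7710e+01  2.1266e+02
 -3.1000e-01 -1.0000e-02 -0.0000e+00] sd [0.45 0.49 0.36] w 0.0132
```

Call:
play_rows([
  [0,0,-0.1,0,0,0,0.8],
  [0,0,-0.1,0,0,0,0.8],
  [0,0,-0.05,0,0,0,0.8],
  [0,0,0,0,0,0,0.8],
])

```text
time: 20.12
ee_pos: [0.6262, 0.0875, 0.2101]
eef_rot: [0.994, 0.096, -0.005, -0.052]
ft_force: [-0.6, 0.2, -3.3]
width: 0.0135
```

```bash
python3 -c "from h import *;feel(6)"
```

```text
t 20.38 [ 4.2000e-01 -3.0000e-01 -3.2000e+00  6.2618e+02  8.7470e+01  2.1013e+02
 -3.1000e-01 -1.0000e-02  1.0000e-02] sd [0.57 0.53 0.36] w 0.0135
```

Call:
play_rows([
  [0,0,-0.06,0,0,0,0.8],
  [0,0,0,0,0,0,0.8],
])

```text
time: 20.68
ee_pos: [0.6262, 0.0874, 0.2096]
eef_rot: [0.994, 0.096, -0.005, -0.052]
ft_force: [-0.6, -0.5, -2.1]
width: 0.013
```

```bash
python3 -c "from h import *;feel(6)"
```

```text
t 20.93 [ 1.1000e-01 -1.7000e-01 -2.4400e+00  6.2622e+02  8.7450e+01  2.0962e+02
 -2.8000e-01 -2.0000e-02 -1.0000e-02] sd [0.44 0.44 0.22] w 0.0135
```

Call:
play_rows([
  [0,0,-0.04,0,0,0,0.8],
  [0,0,0,0,0,0,0.8],
  [0,0,0,0,0,0,5],
  [0,0,0,0,0,0,5],
  [0,0,0,0,0,0,5],
  [0,0,0,0,0,0,5],
  [0,0,0,0,0,0,5],
])

```text
time: 21.85
ee_pos: [0.6262, 0.0874, 0.2091]
eef_rot: [0.994, 0.096, -0.005, -0.052]
ft_force: [-0.9, 0.0, 0.1]
width: 0.0486
```

Run:
```python
from h import *
c=r.camera('side');s=r.read_state();print(s['time'],s['width'],s['ft_force'])
save('rel.png',c['img'],5,(180,110,300,220))
```

```text
21.9 0.049260823947364016 [ 0.44924613  0.2052089  -0.92114707]
```

View pics/rel.png

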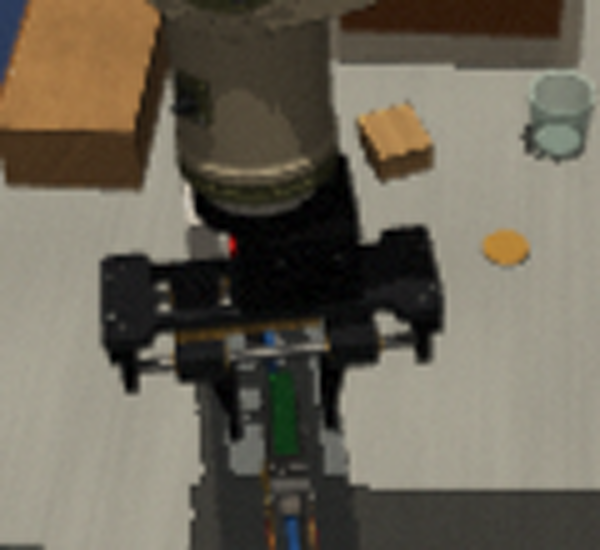

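The fingers are open, at crop (232,400) and (332,400), with the fin free between them. I wait and track the fin.

```bash
cat >> h.py <<'E'
def green(box=(215,100,262,235)):
    c=r.camera('side');h=cv2.cvtColor(c['img'],cv2.COLOR_RGB2HSV);m=(h[...,0]>45)&(h[...,0]<80)&(h[...,1]>110)
    a,b,d,e=box;ys,xs=np.nonzero(m[b:e,a:d]);return c,len(xs),(xs.mean()+a).round(1),(ys.mean()+b).round(1)
E
python3 - <<'E'
from h import *
for i in range(8):
    print(r.read_state()['time'].round(2),green()[1:])
E
```

```text
Traceback (most recent call last):
AttributeError: 'float' object has no attribute 'round'
```

Run:
```python
from h import *
for i in range(8):
    print(r.read_state()['time'],green()[1:])
```

```text
21.9 (102, np.float64(236.9), np.float64(181.9))
21.95 (91, np.float64(236.8), np.float64(184.8))
22.0 (98, np.float64(236.6), np.float64(184.1))
22.05 (101, np.float64(236.5), np.float64(183.1))
22.1 (90, np.float64(236.3), np.float64(184.5))
22.15 (90, np.float64(236.0), np.float64(183.0))
22.2 (89, np.float64(237.5), np.float64(182.3))
22.25 (87, np.float64(236.8), np.float64(181.8))
```

Call:
play_rows([
  [0,0,0,0,0,0,5],
  [0,0,0,0,0,0,5],
  [0,0,0,0,0,0,5],
  [0,0,0,0,0,0,5],
])

```text
time: 22.8
ee_pos: [0.6261, 0.0875, 0.2091]
eef_rot: [0.994, 0.096, -0.005, -0.052]
ft_force: [0.8, 0.3, -0.1]
width: 0.0498
```

Run:
```python
from h import *
for i in range(4):
    print(r.read_state()['time'],green()[1:])
```

```text
22.8 (71, np.float64(236.4), np.float64(172.8))
22.85 (64, np.float64(236.6), np.float64(175.5))
22.9 (54, np.float64(237.2), np.float64(175.9))
22.95 (61, np.float64(237.4), np.float64(173.4))
```

It is rolling. I retract the arm upward and uphill.

Call:
play_rows([
  [0,0,1,0,0,0,5],
  [0,0,2,0,0,0,5],
  [0,0,3,0,0,0,5],
  [0,0,4,0,0,0,5],
  [-1,2,4,0,0,0,5],
  [-2,4,2,0,0,0,5],
  [-2,4,0,0,0,0,5],
  [-2,4,0,0,0,0,5],
  [-2,4,0,0,0,0,5],
  [-2,4,0,0,0,0,5],
  [0,0,0,0,0,0,5],
  [0,0,0,0,0,0,5],
  [0,0,0,0,0,0,5],
  [0,0,0,0,0,0,5],
])

```text
time: 24.75
ee_pos: [0.5168, 0.3064, 0.3693]
eef_rot: [0.994, 0.095, -0.005, -0.052]
ft_force: [0.0, 0.0, 0.1]
width: 0.0501
```

Run:
```python
from h import *
for i in range(5):
    c,*g=green();print(r.read_state()['time'],g)
t=r.camera('top')
a=cv2.resize(c['img'][100:200,195:275],(480,600),interpolation=3);b=cv2.resize(t['img'][110:170,230:340],(320,175),interpolation=3)
im=np.zeros((600,800,3),np.uint8);im[:,:480]=a;im[:175,480:]=b;save('end.png',im)
```

```text
24.8 [66, np.float64(235.2), np.float64(162.2)]
24.85 [70, np.float64(236.5), np.float64(165.2)]
24.9 [66, np.float64(236.1), np.float64(162.3)]
24.95 [61, np.float64(234.8), np.float64(160.3)]
25.0 [67, np.float64(235.5), np.float64(163.0)]
```

View pics/end.png

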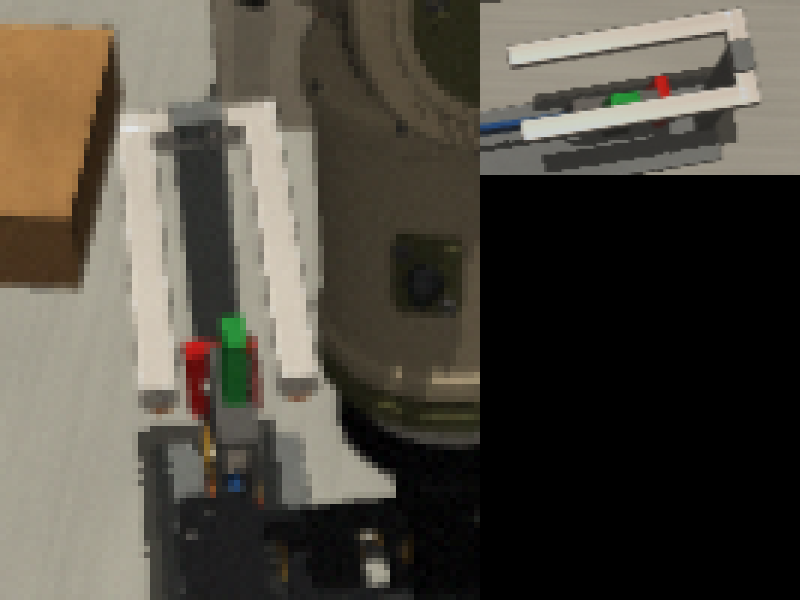

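The hanger stands upright on the rail between the lamps, with the fin at crop (235,360) in the side part and (625,98) in the top part, right up to the red stop at (663,87). I check its position and whether it is at rest.

Call:
play_rows([
  [0,2,2,0,0,0,5],
  [0,0,0,0,0,0,5],
  [0,0,0,0,0,0,5],
  [0,0,0,0,0,0,5],
  [0,0,0,0,0,0,5],
  [0,0,0,0,0,0,5],
  [0,0,0,0,0,0,5],
  [0,0,0,0,0,0,5],
  [0,0,0,0,0,0,5],
])

```text
time: 26.18
ee_pos: [0.5161, 0.3275, 0.3891]
eef_rot: [0.994, 0.096, -0.005, -0.052]
ft_force: [0.4, -0.0, 0.3]
width: 0.05
```

Run:
```python
from h import *
e=np.array([.191,-.981]);n=np.array([.981,.191])
for i in range(4):
    c,*g=green()
    t=r.camera('top');h=cv2.cvtColor(t['img'],cv2.COLOR_RGB2HSV);m=(h[...,0]>45)&(h[...,0]<80)&(h[...,1]>110)
    ys,xs=np.nonzero(m[115:165,240:320]);P=onz(t,xs.mean()+240,ys.mean()+115,.222);d=P[:2]-[.61,.1695]
    Q,er=tri(t,(xs.mean()+240,ys.mean()+115),c,g[1:])
    print(r.read_state()['time'],g,len(xs),'fin downhill',d@e,'lat',d@n,'| tri',(Q[:2]-[.61,.1695])@e,(Q[:2]-[.61,.1695])@n,Q[2],er)
```

```text
26.275 [64, np.float64(234.6), np.float64(161.4)] 39 fin downhill 0.27526193083452655 lat -0.006404105986708153 | tri 0.2770316509736714 -0.005552501821425748 0.19415279624599446 0.009968037050226667
26.375 [66, np.float64(235.4), np.float64(163.1)] 39 fin downhill 0.27526193083452655 lat -0.006404105986708153 | tri 0.27733316569298133 -0.005914427127466773 0.18618573854067 0.0140641367125795
26.475 [65, np.float64(235.2), np.float64(160.5)] 40 fin downhill 0.27543804260894234 lat -0.00627240638721429 | tri 0.2764374230747284 -0.00716769010603098 0.19916853974684345 0.011408269651076277
26.575 [66, np.float64(234.7), np.float64(163.5)] 40 fin downhill 0.27543804260894234 lat -0.00627240638721429 | tri 0.2781110502451343 -0.0042737282363443305 0.1833144302493524 0.012212589400990542
```

```bash
python3 -c "from bench import r;print(r.close_job(),r.read_state()['time'])"
```

```text
the job is handed in; nothing more can be done
the job is handed in; nothing more can be done
```

The job is handed in: the medal hanger is on the rail, let go, and resting against the red stop.

- **Hanger:** I picked the 90 mm one; its roof measured about 89 mm. The other two measured about 60 and 138 mm and were left alone.
- **On the ridge:** I felt the rail at a top height of about 177 mm. I held the hanger there for about 3 s in all, with roughly 2 to 5 N on the rail. One 0.5 mm step went to about 8 N, more than I wanted but under 15 N, and I eased it back to about 4 N.
- **Over the ridge:** I lifted the hanger about 3 mm so the wheels just cleared the brass, then eased it 80 mm downhill. I set it down lightly again with 1 N or a little more on the rail and let go. It rolled away by itself.

**Last checks:**
- **Position:** in the top view the fin stands still at 275 mm downhill. Allowing for the 6° slope, the seat point is at about 268 mm, as expected against the stop.
- **Sideways:** the fin reads about 6 mm off the middle line. I put that down to a partly hidden fin or a slight lean, and did not measure the seat point itself.
- **Two-view check:** combining both cameras on the fin at the end agreed poorly, with the sight lines about 10 to 14 mm apart. I relied on the top view.
- **Robot and bystanders:** the force reading was near zero with the arm clear. I did not measure the other things on the bench again, but no move went near them.

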